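# Switch the packing bay over to the empty tray

### The arm

A 6-joint arm with a two-finger parallel gripper is mounted at the origin on the work surface. World frame = base frame: x ahead of the robot, y to its left, z up, the work surface at z = 0. Lengths are in mm, angles in rad, forces in N, time in s.
With the tool pointing down it reaches from about 425 to 925 mm from the base axis. Payload 12.5 kg.
Tool frame: the origin (TCP) lies midway between the tips of the shut fingers; the grasp point (between the pads) lies 19 mm behind it; z points along the fingers, y is the line along which they close (so a half turn about z gives the same grasp; the last joint's range is limited). The gripper opens to 85 mm and grips with 20 to 120 N. Pads are 22 mm wide; open, the fingers measure 114 mm over their backs; the gripper's body (76 mm by 85 mm) begins 54 mm behind the grasp point. The pads swing forward as they close: fully open they stand 13 mm farther back than shut.
Start: joints at [-1.278, 0.491, 1.559, -0, 1.092, -0.106], TCP at [242.719, -575.962, 231.327] pointing down, gripper open.
Joint ranges: [-3.1, 3.1], [-0.84, 2.19], [0.05, 2.79], [-1.13, 4.28], [0.06, 2.93], [-2.69, 2.69]. Speed limits (rad/s): [2.22, 2.22, 2.79, 3.14, 3.14, 3.14].

### API

Orientations are given as a unit quaternion [w, x, y, z].
In Python, from plant import env gives the robot as it stands.
- The arm moves only by the tool carry_out, never from a script. Its argument "series" is one flat list of numbers, 5 for each row, row after row: the finger opening in mm, from 0 to 85.4, then the shift along the tool's x, y, z in units of 0.1 m (1.0 is 0.1 m), then the turn about the tool's z in units of 1.5 rad (1.0 is 1.5 rad). A call has 1 to 10 rows; each row is the pose to reach, as a shift and turn from the pose commanded when the call began, along the tool's axes at that moment; what a row does not reach only later rows make up. A row lasts 1/12 s, in which the tool goes at most 41.7 mm and 7.16 degrees, less where a joint would pass 70% of its speed; a pose out of reach is approached as far as the arm can. A call with a number of a shift or a turn outside -1 to 1 is refused whole. A call with a gripper value outside its range is refused whole. The fingers move at their own pace and stop on an object; "squeeze" is the grip in N (left out, the last holds). Time passes only in rows, so rows that repeat a pose let the fingers close. It gives the time, the measured TCP pose, the force, the opening and the grip force at its end, in the units of the state.
- env.observe(): the state, without advancing time (a new reading comes with each control period).
- env.camera(name): name is "scene" or "top"; returns (picture, depth): 420x560x3 uint8, red, green, blue; 420x560 float32, mm along the optical axis (not along the pixel's ray), 0 where there is no reading.
- env.camera_params(name): a dict with "fovy" (degrees; the focal length in pixels is half the picture's height over the tangent of half this angle, whatever the lens; pixels are square), "cx", "cy" (the principal point, pixels), "k1" (the pictures are not rectified: a ray, as slopes to the right and down, at radius r is drawn at 1 + k1 r^2 times it, then the intrinsics apply), "origin" and "attitude" of the camera in the world. Camera axes: x right, y up, looking along -z (the intrinsics and any distortion apply to the point x, -y, -z); pixel columns grow to the right and rows downward; lengths in mm; the calibration is good to about 2 mm. A picture is of the moment at which its call begins. camera_params takes no time and is no camera call.
- env.job_done(): hands the job in; it is judged then, once.
The state is a dict: "time_s": time; "qpos": joint angles; "qd": joint speeds; "effort": joint torques, N m; "tool_pos": TCP position; "tcp_rot": TCP orientation; "ft_force": force on the tool from outside, world axes, zero at the start; "torque": the same for the moment, N m; "width": opening from 0.0 (shut) to 1.0 (fully open); "grip_force": force on a finger pad.
Only numpy, scipy, OpenCV 4.12 (cv2) and the standard library are available. Lean on these libraries where they do the work, as an engineer would, in place of code of your own. Each camera call takes 0.05 s, during which the arm holds its last target. There are 200 camera calls.

### The job

At the checkout's packing bay, push the swinging diverter arm with a fingertip fully over against the side wall of the lane whose cardboard tray already holds goods, so that this lane is shut off and the lane with the empty tray is open to the belt. Then press the round button at the end of the bay all the way down to signal that the bay is ready, and let go. Push the arm steadily from one side, neither pinching nor slamming it, and leave the trays and all the goods standing where they are.

Things in the scene. Friction and masses are not known exactly. Their poses are not given: they have to be found in the camera images.
- bay: Packing bay, a fixed open steel trough. Origin on the counter under the diverter's pivot; y runs along the bay to the belt, x across it, away from the robot (bay turned up to 0.25 rad), z up. Floor 4 mm above the counter; inside x = -145 to 145 mm, y = -250 to 280 mm. Side walls at x = +-150 and end wall at y = -255, 10 mm thick, up to 63 mm high.
- fin (a point): Middle of the top edge of the fixed steel fin, 64 mm above the counter, that parts the bay into two lanes, one cardboard tray in each. 10 mm thick, on the bay's x = 0, from y = -250 to -25 mm.
- diverter (a joint): Angle (rad) of the diverter arm about its upright pivot. 0: along the bay's +y; positive swings the tip to the bay's +x wall, negative to the -x wall. At +-0.68 it is at its stop, tip against that wall. Starts within 0.4 of the middle. Stiff hinge: stays where it is left; about 0.3 N m turns it (2 N at 160 mm from the pivot).
- diverter_pivot (a point): Centre of the top of the pivot post's cap, on the hinge axis, 102 mm above the counter. Cap 40 mm across.
- diverter_tip (a point): Middle of the top edge of the arm's free end (a 16 mm upright black rubber roll), 212 mm from the pivot axis, 85 mm above the counter. The arm is a straight upright grey board, 16 mm thick, from 13 to 85 mm above the counter, reaching 220 mm from the pivot.
- near_face (a point): Centre of the arm's flat grey face on its -x side (the robot's side at joint 0), 110 mm from the pivot axis, 49 mm above the counter. The face is 72 mm high and runs from 16 to 220 mm from the pivot.
- far_face (a point): Centre of the same face on the arm's +x side. Pressing on both faces at once counts as pinching.
- ready (a joint): Travel (m) of the round push button: 0 up, 0.006 fully down. A spring, about 5 N fully down; it comes back up when let go.
- ready_top (a point): Centre of the top face of the round grey button (32 mm across), which faces up, on a grey pod (60 x 60 mm, 75 mm high) outside the end wall, at the end of the bay away from the belt.
- full_tray: Open cardboard tray, 115 x 165 x 55 mm high, 4 mm walls, with a jar, a can and a carton in it. Origin at the centre of its underside, 4 mm above the counter. Stands in one of the two lanes, beside the fin: its x in the bay's frame tells which (about +76 or -76 mm).
- empty_tray: The same tray, empty, in the other lane. Same origin.
- tray_jar: Jar in the full tray, 48 mm across, 85 mm high. Origin at the centre of its underside.
- tray_can: Can in the full tray, 52 mm across, 70 mm high. Origin at the centre of its underside.
- tray_carton: Carton in the full tray, 40 x 50 x 95 mm high. Origin at the centre of its underside.
- loose_can: Can, 48 mm across, 55 mm high, standing in the bay: by a side wall, either at the belt end outside the arm's swing or level with the pivot. To be left alone. Origin at the centre of its underside.
- loose_jar: Jar, 48 mm across, 75 mm high, standing in the other of these two places. To be left alone. Origin at the centre of its underside.
- lane_bar: Black bar, 220 x 30 x 30 mm, lying across the near end of the belt. The belt bed joins the bay's open end, from y = 280 to 600 mm in the bay's frame, 310 mm across, top 52 mm (edges 58 mm) above the counter. To be left alone. Origin at the centre of its underside.
- belt_bottle: Green bottle, 66 mm across, 170 mm high, standing on the belt. To be left alone. Origin at the centre of its underside.
Not all that is in view belongs to the job. Of the things that look like the tray_carton, the largest one is meant.

How it is judged (in metres and radians):
On the way, in this order (a step that is already met when the one before it is completed fails the run):
1. the diverter arm is pushed to its stop on the side of the tray that holds goods (((x of full_tray in the frame of bay above 0 m and value of joint diverter above 0.62 rad) or (x of full_tray in the frame of bay below 0 m and value of joint diverter below -0.62 rad))), for 0.2 s.
2. the ready button is pressed down (value of joint ready above 0.0045 m), for 0.05 s.
At the end, for the whole second after the job is handed in: The diverter is within 0.06 rad (about 12 mm at the tip) of its stop on the side of the tray that holds goods and at rest, the button has been pressed (4.5 mm or more of its 6 mm) after that and is up again, and trays, goods, bar and bottle are upright within 25 mm of where they stood (((x of full_tray in the frame of bay above 0 m and value of joint diverter above 0.62 rad) or (x of full_tray in the frame of bay below 0 m and value of joint diverter below -0.62 rad)) and velocity of joint diverter between -0.05 and 0.05 rad/s and value of joint ready below 0.002 m and distance of each of full_tray, empty_tray, tray_jar, tray_can, tray_carton, loose_can, loose_jar, lane_bar, belt_bottle from where it was at the start of the episode below 0.025 m and angle between each of full_tray, empty_tray, tray_jar, tray_can, tray_carton, loose_can, loose_jar, lane_bar, belt_bottle's own z axis and vertical below 0.2 rad); the robot touches nothing.
It fails at once if the button is pressed before the diverter is over (value of joint ready above 0.003 m and not ((x of full_tray in the frame of bay above 0 m and value of joint diverter above 0.62 rad) or (x of full_tray in the frame of bay below 0 m and value of joint diverter below -0.62 rad))).
It fails at once if the diverter arm is pinched between the fingers (over 3 N on both faces at once) (contact force between the fingers and diverter_c2 above 3 N and contact force between the fingers and diverter_c3 above 3 N).
It fails at once if the diverter arm is slammed (faster than 3 rad/s) (velocity of joint diverter above 3 rad/s or velocity of joint diverter below -3 rad/s).
It fails at once if a tray, a piece of goods, the bar or the bottle is lifted or shifted by more than 25 mm, or tipped (distance of any of full_tray, empty_tray, tray_jar, tray_can, tray_carton, loose_can, loose_jar, lane_bar, belt_bottle from where it was at the start of the episode above 0.025 m or angle between any of full_tray, empty_tray, tray_jar, tray_can, tray_carton, loose_can, loose_jar, lane_bar, belt_bottle's own z axis and vertical above 0.3 rad).
It also fails if it takes over 48 s, if anything falls off the work surface, if the arm or the gripper's body presses on something with over 40 N, if the wrist force passes 120 N, or if a joint passes its speed limit or range.

## Working session

There is one attempt and no reset: what is moved stays moved. The work goes in short steps, Python scripts to look and compute and a tool call to move; the robot and the scene stay as the last step left them, time stands still between calls to the robot, and variables do not carry over. Pictures are saved under pics/ and viewed, at most 10 in all, crops included, and the job is handed in when it is done.

Besides the shell and the picture viewer there is one more tool, called after "Call:" as a command line: name --argument value ..., lists and objects as JSON in quotes. carry_out: Moves the arm, as the interface text tells. Its arguments: {"type":"object","properties":{"series":{"type":"array","items":{"type":"number"}},"squeeze":{"type":"number"}},"required":["series"]}

```bash
ls; mkdir -p pics; cat > h.py <<'E'
import numpy as np, cv2
from scipy.spatial.transform import Rotation as R
from plant import env
def cloud(n):
    im,d=env.camera(n); p=env.camera_params(n)
    h,w=d.shape; f=h/2/np.tan(np.radians(p["fovy"])/2)
    K=np.array([[f,0,p["cx"]],[0,f,p["cy"]],[0,0,1]])
    v,u=np.mgrid[:h,:w]
    xd=(u-p["cx"])/f; yd=(v-p["cy"])/f; x,y=xd.copy(),yd.copy()
    for _ in range(20):
        s=1+p["k1"]*(x*x+y*y); x,y=xd/s,yd/s
    q=np.array(p["attitude"]); Rm=R.from_quat(q[[1,2,3,0]]).as_matrix() if q.size==4 else q.reshape(3,3)
    P=np.stack([x*d,-y*d,-d],-1)@Rm.T+np.array(p["origin"])
    P[d<=0]=np.nan
    return im,d,P
E
python3 - <<'E'
from h import *
for n in("scene","top"):
    print(n,env.camera_params(n))
    im,d,P=cloud(n); np.savez(f"pics/{n}0.npz",im=im,P=P)
    cv2.imwrite(f"pics/{n}0.png",cv2.resize(im[...,::-1],(784,588),interpolation=cv2.INTER_CUBIC))
print(env.observe())
E
```

```text
pics
scene {'fovy': 43.106516763114094, 'cx': 277.6707352870269, 'cy': 209.5491863770866, 'k1': -0.19637701851663794, 'origin': array([1255.96459246,  242.75981461, 1378.3963424 ]), 'attitude': array([0.58352956, 0.16801795, 0.21228062, 0.76563709])}
top {'fovy': 49.048717508914606, 'cx': 276.9446577559545, 'cy': 205.4450757805734, 'k1': -0.047427497036702466, 'origin': array([ 440.24787329,   57.87161293, 1190.88806931]), 'attitude': array([ 0.71614982,  0.01929322, -0.02613887, -0.69719005])}
{'time_s': 0.1, 'qpos': array([-1.27763864e+00,  4.91496402e-01,  1.55942149e+00, -2.28914631e-05,
        1.09169301e+00, -1.05578888e-01]), 'qd': array([-0.0026114 , -0.00102919, -0.00228955, -0.00046486,  0.00047966,
       -0.0005712 ]), 'effort': array([ 2.89971504e-03, -6.19444799e+01, -2.62024820e+01, -1.31064849e-04,
        2.87947274e-03,  1.57437984e-05]), 'tool_pos': array([ 242.62535629, -575.753168  ,  230.77660417]), 'tcp_rot': array([-5.05935181e-04,  9.80190711e-01,  1.98055322e-01, -5.77901614e-05]), 'ft_force': array([-0.41570701, -0.25065249, -0.09794097]), 'torque': array([ 0.01717116, -0.02170051,  0.01674502]), 'grip_force': 0.0, 'width': 1.001502699435665}
```

View pics/scene0.png

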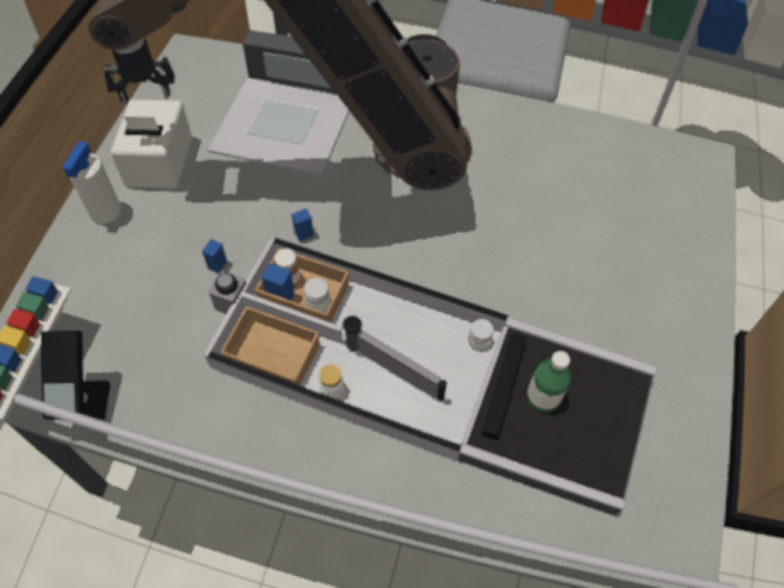

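View pics/top0.png

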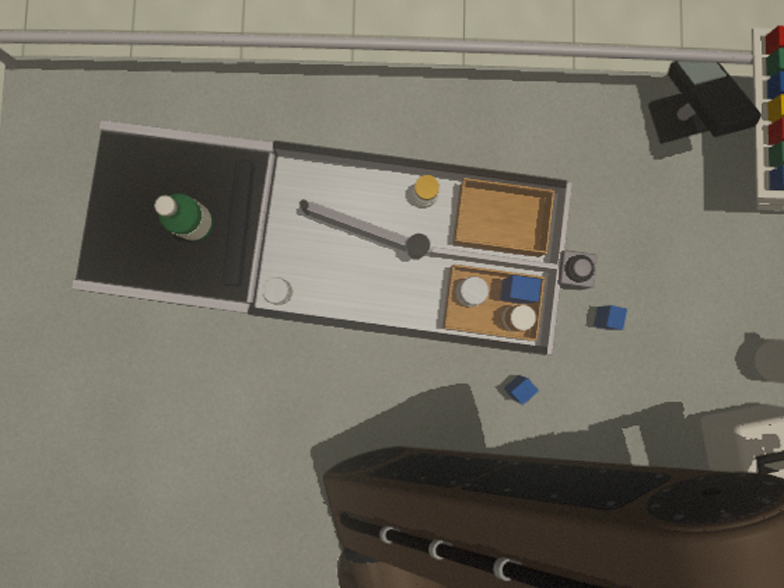

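The scene and top pictures agree. In the top view the full tray (blue carton at 522,288, white jar at 522,318, can at 474,290) is in the lane nearer the robot, which is -x. The empty tray (505,215) is on the far side. The pivot cap is at (418,245), the arm tip at (304,205), which is slightly positive, and the button at (580,267). The loose yellow jar is at (426,190) and the loose can at (276,291).

Three things look like the carton: the blue box in the tray (522,288), and small blue boxes at (610,317) and (521,390). The one in the tray is the largest, and I don't need to reach for it.

```bash
python3 - <<'E'
from h import *
k=784/560
for n,pts in(("top",dict(cap=(418,245),tip=(304,205),btn=(580,268),finend=(550,266),finstart=(440,249),jar=(427,185),can=(277,290),floor=(350,270),box=(522,286),bottle=(165,205))),("scene",dict(cap=(352,325),tip=(441,388),btn=(228,282),jar=(330,375),floor=(400,330)))):
    z=np.load(f"pics/{n}0.npz"); P=z["P"]
    for a,(u,v) in pts.items():
        c,r=int(u/k),int(v/k); W=P[r-2:r+3,c-2:c+3].reshape(-1,3)
        print(n,a,np.nanmedian(W,0).round(1))
    # arm board: heights 78-90 in the bay region ; cap >96 ; button
    def cl(lo,hi,c,rad):
        m=(P[...,2]>lo)&(P[...,2]<hi)&(np.hypot(P[...,0]-c[0],P[...,1]-c[1])<rad); return P[m]
    c0=np.nanmedian(P[int(pts['cap'][1]/k)-1:int(pts['cap'][1]/k)+2,int(pts['cap'][0]/k)-1:int(pts['cap'][0]/k)+2].reshape(-1,3),0)
    q=cl(95,110,c0,40); print("cap",len(q),(q.max(0)+q.min(0))/2)
    t=P[int(pts['tip'][1]/k),int(pts['tip'][0]/k)]
    q=cl(80,92,(c0+t)/2,130); 
    q=q[np.hypot(*(q-c0)[:,:2].T)>40]
    e=q[:,:2]-q[:,:2].mean(0); w=np.linalg.svd(e)[2][0] if len(q)<2000 else None
    print("board",len(q),q.mean(0),w, "maxr",np.hypot(*(q-c0)[:,:2].T).max())
    b=P[int(pts['btn'][1]/k),int(pts['btn'][0]/k)]; q=cl(b[2]-3,b[2]+5,b,30); print("btn",len(q),q.mean(0),(q.max(0)+q.min(0))/2,np.ptp(q,0))
E
```

```text
top cap [584.6   0.  100.7]
top tip [652.  197.6  84.5]
top btn [ 554.5 -280.2   98. ]
top finend [ 558.9 -236.1   63.9]
top finstart [585.5 -44.1  60.8]
top jar [694.1 -15.8  80. ]
top can [504.  244.5  59. ]
top floor [549.6 118.    4.2]
top box [ 520.1 -177.5  103.2]
top bottle [620.7 394.3 221.4]
cap 217 [ 5.85863695e+02 -1.27939835e-01  1.02409918e+02]
board 505 [629.67124016 113.1199047   84.56309731] [0.15593164 0.98776785] maxr 217.50213907848183
btn 121 [ 554.9307326  -284.29324471   95.62866188] [ 556.32728121 -283.07263479   94.84520656] [36.55018539 46.64904698  7.90520125]
scene cap [590.2  -0.6 103.7]
scene tip [661.8 197.8  72. ]
scene btn [ 559.7 -278.3   97.5]
scene jar [693.3 -17.1  79.3]
scene floor [521.5  78.9   4.8]
cap 157 [587.87958337  -2.30869611 102.15034622]
board 397 [634.94288024 108.90705696  85.29715848] [0.0338741  0.99942611] maxr 217.09389139296502
btn 37 [ 556.69712844 -285.82542066  100.32078065] [ 557.01942327 -284.63457806  101.39399054] [27.68891834 28.00311686  6.62981049]
```

The arm is about +0.21 rad (bay yaw about -0.115). It has to go to -0.68, so I'll push on the far face. I'll fly high to its far side with the fingers shut.

Call:
carry_out --series '[0, 0.49, -0.345, 0, 0, 0, 0.98, -0.69, 0, 0, 0, 0.98, -0.69, 0, 0, 0, 0.98, -0.69, 0, 0]' --squeeze 20

```text
time_s: 0.43
tool_pos: [308.4, -469.6, 231.3]
tcp_rot: [-0.001, 0.98, 0.2, 0.0]
ft_force: [0.2, -0.0, 0.2]
width: 0.454
grip_force: 0.0
```

Call:
carry_out --series '[0, 0.33, -0.23, 0, 0, 0, 0.66, -0.46, 0, 0, 0, 0.98, -0.69, 0, 0, 0, 0.98, -0.69, 0, 0]'

```text
time_s: 0.77
tool_pos: [371.8, -368.1, 231.3]
tcp_rot: [-0.001, 0.98, 0.2, 0.0]
ft_force: [0.9, -0.5, -0.0]
width: -0.001
grip_force: 0.0
```

Call:
carry_out --series '[0, 0.33, -0.23, 0, 0, 0, 0.66, -0.46, 0, 0, 0, 0.98, -0.69, 0, 0, 0, 0.98, -0.69, 0, 0]'

```text
time_s: 1.1
tool_pos: [435.3, -266.8, 231.3]
tcp_rot: [-0.0, 0.98, 0.2, 0.0]
ft_force: [-0.5, -1.2, 0.6]
width: -0.002
grip_force: 0.0
```

Call:
carry_out --series '[0, 0.33, -0.23, 0, 0, 0, 0.66, -0.46, 0, 0, 0, 0.98, -0.69, 0, 0, 0, 0.98, -0.69, 0, 0]'

```text
time_s: 1.43
tool_pos: [499.0, -165.4, 231.2]
tcp_rot: [-0.0, 0.98, 0.2, 0.0]
ft_force: [-0.3, -0.5, 0.3]
width: -0.0
grip_force: 0.0
```

Call:
carry_out --series '[0, 0.33, -0.23, 0, 0, 0, 0.66, -0.46, 0, 0, 0, 0.98, -0.69, 0, 0, 0, 0.98, -0.69, 0, 0]'

```text
time_s: 1.77
tool_pos: [562.7, -63.9, 231.0]
tcp_rot: [-0.0, 0.98, 0.2, 0.0]
ft_force: [-0.2, 0.6, -0.3]
width: -0.002
grip_force: 0.0
```

Call:
carry_out --series '[0, 0.33, -0.23, 0, 0, 0, 0.66, -0.46, 0, 0, 0, 0.98, -0.69, 0, 0, 0, 0.98, -0.69, 0, 0]'

```text
time_s: 2.1
tool_pos: [626.2, 37.7, 230.7]
tcp_rot: [-0.0, 0.98, 0.2, 0.0]
ft_force: [0.4, -0.8, -0.4]
width: 0.003
grip_force: 0.0
```

Call:
carry_out --series '[0, 0.33, -0.23, 0, 0, 0, 0.66, -0.46, 0, 0, 0, 0.98, -0.69, 0, 0, 0, 0.98, -0.69, 0, 0, 0, 0.98, -0.69, 0, 0]'

```text
time_s: 2.52
tool_pos: [687.6, 136.0, 230.1]
tcp_rot: [0.0, 0.98, 0.199, -0.001]
ft_force: [0.0, -0.4, 0.3]
width: 0.0
grip_force: 0.0
```

Call:
carry_out --series '[0, 0, 0, 0.3, 0, 0, 0, 0, 0.6, 0, 0, 0, 0, 0.9, 0, 0, 0, 0, 0.94, 0]'

```text
time_s: 2.85
tool_pos: [684.8, 133.2, 132.2]
tcp_rot: [-0.0, 0.98, 0.197, -0.004]
ft_force: [-0.0, -0.2, -0.9]
width: -0.0
grip_force: 0.0
```

Call:
carry_out --series '[0, 0, 0, 0.2, 0, 0, 0, 0, 0.4, 0, 0, 0, 0, 0.6, 0, 0, 0, 0, 0.8, 0, 0, 0, 0, 0.94, 0, 0, 0, 0, 0.94, 0]'

```text
time_s: 3.35
tool_pos: [686.4, 134.3, 41.4]
tcp_rot: [-0.0, 0.98, 0.198, -0.002]
ft_force: [-1.0, 1.1, -0.2]
width: 0.001
grip_force: 0.0
```

```bash
python3 - <<'E'
from h import *
# finger target (world) for board joint angle j at r=160, offset o -> tool shifts from current
s=env.observe(); p0=s["tool_pos"]; print(p0.round(1),s["ft_force"].round(1))
T=R.from_quat(s["tcp_rot"][[1,2,3,0]]).as_matrix()
for j in (.21,.0,-.2,-.4,-.55,-.62,-.68,-.72):
    a=.115+j; d=np.array([np.sin(a),np.cos(a)]); n=np.array([d[1],-d[0]])
    psi=abs(.398+a); o=8+11*np.cos(psi)+14.5*np.sin(psi)
    t=np.array([587,-1])+160*d+o*n
    print(j,t.round(0),(T.T@np.r_[t-p0[:2],0]/100).round(2))
im,_,_=cloud("scene"); cv2.imwrite("pics/s1.png",cv2.resize(im[130:370,130:480,::-1],(790,542)))
E
```

```text
[686.4 134.3  41.4] [-1.   1.1 -0.2]
0.21 [663. 142.] [-0.19 -0.17  0.  ]
0.0 [630. 155.] [-0.44 -0.41  0.  ]
-0.2 [596. 160.] [-0.73 -0.59  0.  ]
-0.4 [562. 158.] [-1.06 -0.7   0.  ]
-0.55 [537. 152.] [-1.3  -0.74  0.01]
-0.62 [528. 149.] [-1.41 -0.75  0.01]
-0.68 [519. 146.] [-1.5  -0.75  0.01]
-0.72 [514. 143.] [-1.56 -0.75  0.01]
```

View pics/s1.png

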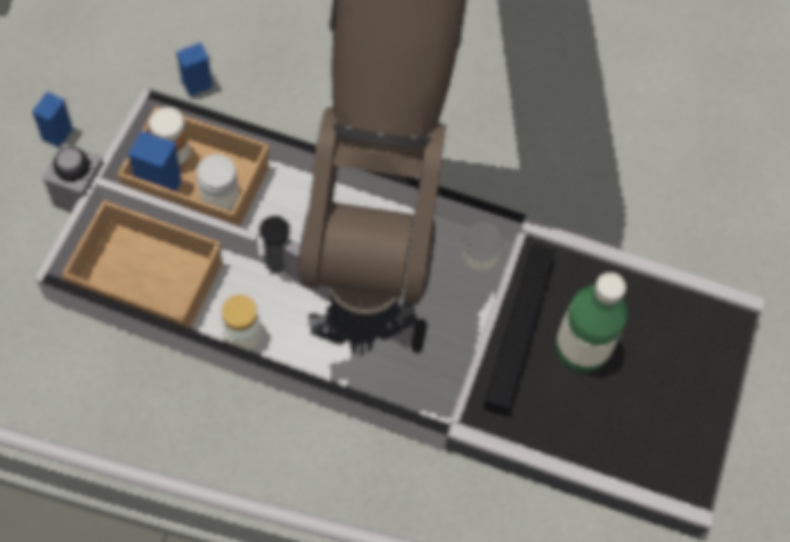

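The fingers (360,335) are down beside the arm's far face, inside the bay and behind the arm tip (419,335), with nothing displaced. I'll push towards -x now.

Call:
carry_out --series '[0, -0.1, -0.09, 0, 0, 0, -0.19, -0.17, 0, 0, 0, -0.27, -0.25, 0, 0, 0, -0.35, -0.33, 0, 0, 0, -0.44, -0.41, 0, 0, 0, -0.54, -0.47, 0, 0, 0, -0.63, -0.53, 0, 0, 0, -0.73, -0.59, 0, 0, 0, -0.84, -0.63, 0, 0, 0, -0.95, -0.67, 0, 0]'

```text
time_s: 4.23
tool_pos: [575.3, 160.3, 46.1]
tcp_rot: [0.0, 0.98, 0.198, 0.003]
ft_force: [2.5, -2.6, 5.8]
width: 0.0
grip_force: 1.2
```

Call:
carry_out --series '[0, -0.1, -0.03, 0, 0, 0, -0.19, -0.05, 0, 0, 0, -0.28, -0.07, 0, 0, 0, -0.35, -0.07, 0, 0, 0, -0.4, -0.08, 0, 0, 0, -0.44, -0.08, 0, 0]'

```text
time_s: 4.73
tool_pos: [531.8, 150.6, 46.0]
tcp_rot: [0.0, 0.98, 0.198, 0.003]
ft_force: [3.4, -0.6, 6.6]
width: -0.001
grip_force: 1.2
```

```bash
python3 - <<'E'
from h import *
s=env.observe(); print(s["tool_pos"].round(1),s["ft_force"].round(1))
im,_,P=cloud("scene"); cv2.imwrite("pics/s2.png",cv2.resize(im[130:370,130:480,::-1],(790,542)))
m=(np.abs(P[...,2]-85)<4)&(P[...,0]>450)&(P[...,0]<600)&(P[...,1]>60)&(P[...,1]<230);q=P[m]
for x in q[::max(1,len(q)//25)]: print(x.round(0),round(np.arctan2(x[0]-587,x[1]+1)-.115,2),end=';')
E
```

```text
[531.8 150.6  46. ] [ 3.4 -0.6  6.6]
[505. 177.  87.] -0.55;[540.  73.  87.] -0.68;[537.  81.  85.] -0.66;[534.  89.  83.] -0.65;[544.  66.  83.] -0.69;[542.  82.  88.] -0.61;[550.  62.  87.] -0.65;[547.  72.  87.] -0.61;[544.  83.  86.] -0.59;[540.  91.  84.] -0.58;[552.  71.  88.] -0.57;[547.  81.  85.] -0.57;[545.  89.  85.] -0.55;[544.  97.  87.] -0.53;[557.  63.  88.] -0.55;[551.  71.  82.] -0.58;[550.  79.  83.] -0.55;[549.  87.  85.] -0.52;[528. 168.  88.] -0.45;[560.  64.  87.] -0.51;[557.  72.  86.] -0.51;[554.  80.  85.] -0.5;[563.  62.  86.] -0.48;[558.  70.  81.] -0.5;[536. 153.  83.] -0.43;[541. 151.  85.] -0.41;[540. 160.  88.] -0.4;[542. 152.  81.] -0.4;
```

View pics/s2.png

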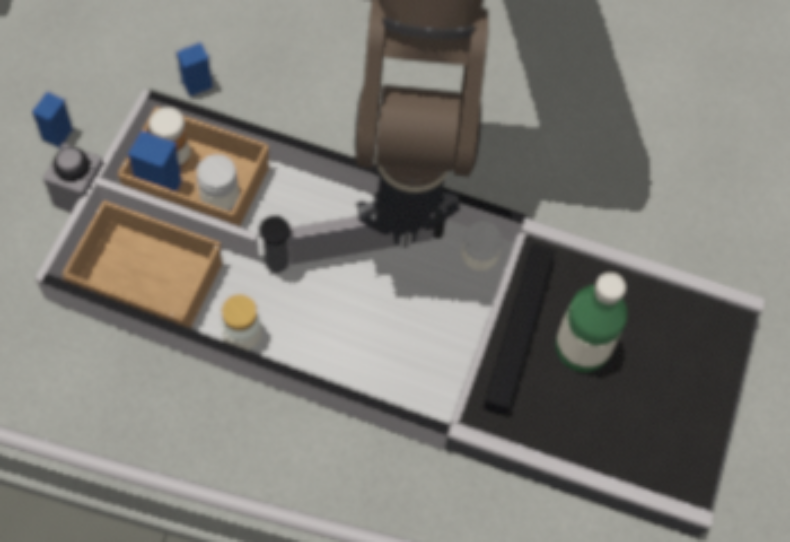

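The arm follows the fingertip and is at about -0.55 now, with its board from (290,250) to (430,225). Nothing else has moved. I'll finish in small steps, watching the force.

Call:
carry_out --series '[0, -0.04, 0, 0, 0, 0, -0.08, 0, 0, 0, 0, -0.12, 0, 0, 0, 0, -0.12, 0, 0, 0]'

```text
time_s: 5.12
tool_pos: [520.4, 145.7, 45.9]
tcp_rot: [0.0, 0.98, 0.198, 0.002]
ft_force: [-0.5, -2.4, 8.4]
width: -0.001
grip_force: 0.3
```

Call:
carry_out --series '[0, -0.03, 0, 0, 0, 0, -0.05, 0, 0, 0, 0, -0.05, 0, 0, 0]'

```text
time_s: 5.37
tool_pos: [516.9, 144.1, 46.0]
tcp_rot: [0.0, 0.98, 0.198, 0.003]
ft_force: [3.0, 2.4, 7.1]
width: 0.001
grip_force: 1.3
```

Call:
carry_out --series '[0, -0.03, 0, 0, 0, 0, -0.05, 0, 0, 0, 0, -0.05, 0, 0, 0]'

```text
time_s: 5.62
tool_pos: [516.8, 143.8, 46.3]
tcp_rot: [-0.0, 0.98, 0.198, 0.009]
ft_force: [21.7, 15.3, -9.1]
width: 0.001
grip_force: 13.8
```

Call:
carry_out --series '[0, -0.02, 0, 0, 0, 0, -0.03, 0, 0, 0, 0, -0.03, 0, 0, 0]'

```text
time_s: 5.87
tool_pos: [516.7, 143.7, 46.4]
tcp_rot: [-0.0, 0.98, 0.198, 0.012]
ft_force: [34.2, 25.6, -17.5]
width: 0.001
grip_force: 21.6
```

It's at the stop: the force rose to about 43 N with no further travel. I'll back off along the face normal, lift and check.

Call:
carry_out --series '[0, 0.08, -0.01, 0, 0, 0, 0.16, -0.03, 0, 0, 0, 0.3, -0.05, 0, 0, 0, 0.4, -0.07, 0, 0, 0, 0.4, -0.07, -0.3, 0, 0, 0.4, -0.07, -0.65, 0, 0, 0.4, -0.07, -1.0, 0, 0, 0.4, -0.07, -1.0, 0]'

```text
time_s: 6.53
tool_pos: [543.8, 163.4, 150.1]
tcp_rot: [0.0, 0.98, 0.198, 0.005]
ft_force: [0.6, 0.1, 0.2]
width: 0.001
grip_force: 0.0
```

Call:
carry_out --series '[0, 0, 0.4, -0.2, 0, 0, 0, 0.7, -0.4, 0, 0, 0, 1.0, -0.6, 0, 0, 0, 1.0, -0.6, 0]'

```text
time_s: 6.87
tool_pos: [583.3, 66.8, 207.8]
tcp_rot: [0.001, 0.98, 0.197, 0.004]
ft_force: [0.1, 0.2, 0.4]
width: -0.0
grip_force: 0.0
```

Call:
carry_out --series '[0, 0, 0.35, 0, 0, 0, 0, 0.7, 0, 0, 0, 0, 1.0, 0, 0, 0, 0, 1.0, 0, 0]'

```text
time_s: 7.2
tool_pos: [620.5, -25.5, 203.5]
tcp_rot: [0.001, 0.981, 0.197, 0.001]
ft_force: [-0.6, 0.4, 0.3]
width: -0.0
grip_force: 0.0
```

```bash
python3 - <<'E'
from h import *
s=env.observe(); p0=s["tool_pos"]; print(p0.round(1))
T=R.from_quat(s["tcp_rot"][[1,2,3,0]]).as_matrix()
for n in("scene","top"):
    im,_,P=cloud(n); cv2.imwrite(f"pics/{n}3.png",cv2.resize(im[...,::-1],(784,588)))
    m=(np.abs(P[...,2]-85)<4)&(P[...,0]>440)&(P[...,0]<600)&(P[...,1]>40)&(P[...,1]<230);q=P[m][:,:2]
    if len(q): c=q.mean(0);print(n,len(q),c,np.arctan2(c[0]-587,c[1]+1)-.115)
    for lo,hi in((92,110),(72,78)):
        m=(P[...,2]>lo)&(P[...,2]<hi)&(np.hypot(P[...,0]-556,P[...,1]+286)<38); q=P[m]; print(lo,len(q),q.mean(0).round(1),((q.max(0)+q.min(0))/2).round(1),np.ptp(q,0).round(0),np.median(q[:,2]))
E
```

```text
[620.5 -25.5 203.5]
scene 267 [519.11056781 110.07596778] -0.6636128125805995
92 86 [ 557.7 -284.2   97.3] [ 557.3 -284.    97.7] [35. 41. 11.] 97.90529772167667
72 106 [ 563.8 -278.4   75.2] [ 557.3 -284.1   75. ] [64. 63.  6.] 75.21093557773054
top 392 [512.6555115  119.13319749] -0.6691649712324376
92 139 [ 554.8 -283.5   97.3] [ 555.8 -282.3   98.7] [32. 36. 13.] 97.4785030924802
72 221 [ 555.9 -280.8   75. ] [ 555.5 -283.9   75. ] [61. 62.  6.] 75.05724406810123
```

View pics/top3.png

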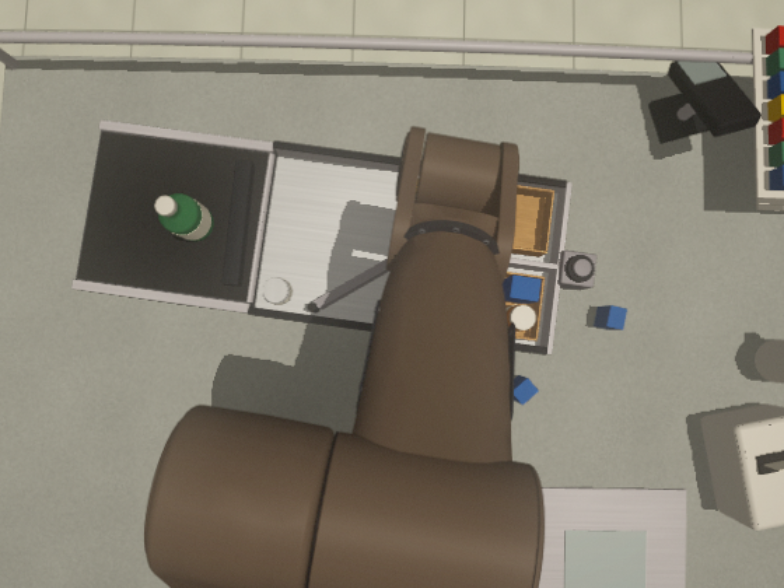

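The arm (313,305) rests against the -x wall at about -0.67, with the can at (276,291) and everything else in place. The button (580,267) is at world (556,-284), z about 98, in agreement between both views. I'll move over it.

Call:
carry_out --series '[0, -0.18, 0.24, 0, 0, 0, -0.36, 0.48, 0, 0, 0, -0.53, 0.71, 0, 0, 0, -0.53, 0.71, 0, 0]'

```text
time_s: 7.63
tool_pos: [596.5, -109.7, 203.6]
tcp_rot: [0.0, 0.98, 0.197, -0.0]
ft_force: [-0.3, -0.6, -0.3]
width: -0.0
grip_force: 0.0
```

Call:
carry_out --series '[0, -0.18, 0.24, 0, 0, 0, -0.36, 0.48, 0, 0, 0, -0.53, 0.71, 0, 0, 0, -0.53, 0.71, 0, 0]'

```text
time_s: 7.97
tool_pos: [575.5, -195.6, 203.5]
tcp_rot: [0.0, 0.98, 0.197, -0.0]
ft_force: [0.0, -0.2, 0.2]
width: 0.001
grip_force: 0.0
```

Call:
carry_out --series '[0, -0.18, 0.24, 0, 0, 0, -0.36, 0.48, 0, 0, 0, -0.53, 0.71, 0, 0, 0, -0.53, 0.71, 0, 0, 0, -0.53, 0.71, 0, 0, 0, -0.53, 0.71, 0, 0]'

```text
time_s: 8.47
tool_pos: [555.4, -277.8, 203.4]
tcp_rot: [-0.0, 0.98, 0.198, -0.0]
ft_force: [0.3, 0.5, 0.4]
width: 0.003
grip_force: 0.0
```

Call:
carry_out --series '[0, -0.01, 0.06, 0.3, 0, 0, -0.01, 0.06, 0.6, 0, 0, -0.01, 0.06, 0.85, 0, 0, -0.01, 0.06, 0.95, 0, 0, -0.01, 0.06, 0.95, 0, 0, -0.01, 0.06, 0.95, 0]'

```text
time_s: 8.97
tool_pos: [557.1, -284.5, 109.0]
tcp_rot: [0.0, 0.98, 0.199, 0.0]
ft_force: [0.7, -0.1, -0.8]
width: 0.005
grip_force: 0.0
```

Call:
carry_out --series '[0, 0, 0, 0.03, 0, 0, 0, 0, 0.06, 0, 0, 0, 0, 0.09, 0, 0, 0, 0, 0.12, 0, 0, 0, 0, 0.12, 0, 0, 0, 0, 0.12, 0]'

```text
time_s: 9.47
tool_pos: [556.6, -285.4, 96.5]
tcp_rot: [0.0, 0.98, 0.198, 0.0]
ft_force: [-0.2, 0.5, 1.0]
width: 0.0
grip_force: 0.8
```

Contact is starting at z≈97, so I'll press in small steps until it bottoms out.

Call:
carry_out --series '[0, 0, 0, 0.02, 0, 0, 0, 0, 0.04, 0, 0, 0, 0, 0.04, 0]'

```text
time_s: 9.72
tool_pos: [556.6, -285.4, 92.2]
tcp_rot: [0.0, 0.98, 0.198, 0.0]
ft_force: [-0.3, 0.4, 3.7]
width: 0.002
grip_force: 2.1
```

Call:
carry_out --series '[0, 0, 0, 0.02, 0, 0, 0, 0, 0.03, 0, 0, 0, 0, 0.03, 0, 0, 0, 0, 0.03, 0]'

```text
time_s: 10.05
tool_pos: [556.7, -285.5, 90.9]
tcp_rot: [0.001, 0.98, 0.198, 0.0]
ft_force: [-4.5, 2.5, 18.7]
width: -0.001
grip_force: 9.0
```

The force climbed to 19 N, well past the 5 N spring, so the button is fully down. I'll release it and retreat upward.

Call:
carry_out --series '[0, 0, 0, -0.1, 0, 0, 0, 0, -0.35, 0, 0, 0, 0, -0.7, 0, 0, 0, 0, -1.0, 0, 0, 0, 0, -1.0, 0]'

```text
time_s: 10.47
tool_pos: [558.1, -286.4, 195.0]
tcp_rot: [0.003, 0.98, 0.198, 0.003]
ft_force: [0.5, -0.6, 0.2]
width: 0.006
grip_force: 0.0
```

Call:
carry_out --series '[0, 0, 0.3, -0.2, 0, 0, 0, 0.6, -0.3, 0, 0, 0, 0.9, -0.3, 0, 0, 0, 0.9, -0.3, 0, 0, 0, 0.9, -0.3, 0, 0, 0, 0.9, -0.3, 0]'

```text
time_s: 10.97
tool_pos: [590.9, -367.9, 218.3]
tcp_rot: [-0.001, 0.98, 0.198, -0.001]
ft_force: [-0.6, 0.2, -0.8]
width: 0.001
grip_force: 0.0
```

```bash
python3 - <<'E'
from h import *
print(env.observe()["ft_force"].round(1))
im,_,P=cloud("scene"); cv2.imwrite("pics/s4.png",cv2.resize(im[130:370,130:480,::-1],(790,542)))
for n,P in(("scene",P),("top",cloud("top")[2])):
    m=(np.abs(P[...,2]-85)<4)&(P[...,0]>440)&(P[...,0]<600)&(P[...,1]>40)&(P[...,1]<230);q=P[m][:,:2];c=q.mean(0);print(n,np.arctan2(c[0]-587,c[1]+1)-.115)
    m=(P[...,2]>92)&(P[...,2]<110)&(np.hypot(P[...,0]-556,P[...,1]+284)<20); print(m.sum(),np.median(P[m][:,2]) if m.any() else '')
E
```

```text
[-0.6  0.2 -0.8]
scene -0.6645433343878355
89 97.25615038259866
top -0.6698918702619971
138 96.99165828660398
```

View pics/s4.png

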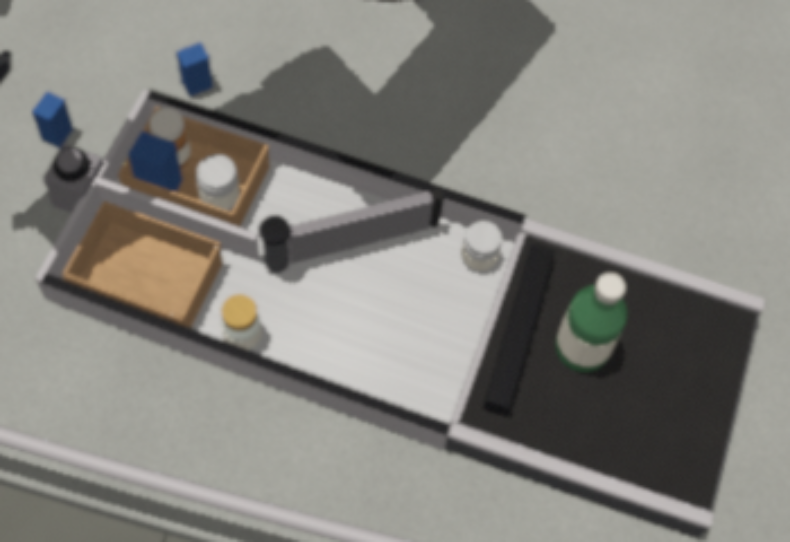

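The arm's tip (435,205) is against the full tray's side wall, the button (72,160) is up, and all the goods stand where they were. I'll hand in.

```bash
python3 -c "
from plant import env
print(env.job_done())"
```

```text
the job is handed in; nothing more can be done
None
```

I pushed the diverter over to its stop on the full tray's side (about -0.67 rad by camera), then pressed the ready button fully down and released it; the trays and goods looked unmoved in the last picture, and the job is handed in, though the hand-in returned no verdict.

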